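# Seat a pressed soil puck in the reader and hold its sprung shutter rod at the mark

## Robot

A 7-joint arm with a two-finger parallel gripper is mounted at the origin on the work surface. World frame = base frame: x ahead of the robot, y to its left, z up, the work surface at z = 0. Lengths are in m, angles in rad, forces in N, time in s.
With the tool pointing down it reaches from about 0.4 to 0.9 m from the base axis. Payload 5.6 kg.
Tool frame: the origin (TCP) lies midway between the tips of the shut fingers; the grasp point (between the pads) lies 19 mm behind it; z points along the fingers, y is the line along which they close (so a half turn about z gives the same grasp; the last joint's range is limited). The gripper opens to 92 mm and grips with 3 to 60 N. Pads are 20 mm wide; open, the fingers measure 128 mm over their backs; the gripper's body (75 mm by 189 mm) begins 69 mm behind the grasp point.
Start: joints at [-1.281, 0.468, -0.012, 1.603, 0.006, 1.071, -0.056], TCP at [0.212, 0.614, 0.215] pointing down, gripper open.
Joint ranges: [-2.53, 2.53], [-0.31, 2.02], [-1.57, 1.55], [0.28, 2.44], [-1.29, 4.43], [0.15, 1.84], [-2.92, 2.92]. Speed limits (rad/s): [2.57, 2.57, 3.14, 3.14, 3.14, 3.14, 3.14].

## Interface

Orientations are given as a 3x3 rotation matrix whose columns are the frame's x, y, z axes.
In Python, from station import env, effector, solver, viewer, workorder, search_frame, tip_of gives the robot as it stands. Calls block until the motion is done:
- env.reach(position, orientation): joint-space move of the TCP to a pose.
- env.movel(position, frame=None, rate=0.15): straight line of the TCP; frame=None keeps the orientation; rate is the mean speed in m/s.
- env.goto_joints(angles): joint-space move.
- effector.release() and effector.grasp(squeeze=None): open the fingers fully, or close them until they stop; squeeze is the grip in N (None keeps the last).
- env.pause(seconds).
- solver.inverse_kinematics(position, orientation): joint angles nearest the present ones, or None.
- env.sense(): the state.
- viewer.read_camera(name): name is "scene" or "top" or "wrist"; returns (picture, depth): 400x640x3 uint8, red, green, blue; 400x640 float32, m along the optical axis (not along the pixel's ray), 0 where there is no reading.
- viewer.camera_info(name): a dict with "intrinsics" (3x3 intrinsics, pixels), "eye" and "rotation" of the camera in the world; the wrist camera has in their place "T_tool_cam" (4x4, takes a point from camera to tool coordinates, whose origin is the TCP and whose axes are the flange's). Camera axes: x right, y up, looking along -z (the intrinsics and any distortion apply to the point x, -y, -z); pixel columns grow to the right and rows downward; lengths in m; the calibration is good to about 2 mm. A picture is of the moment at which its call begins: read the wrist's pose just before it. camera_info takes no time and is no camera call.
A pose or a line that the arm cannot do raises env.PlanningError and nothing moves.
- workorder.finish_job(): hands the job in; it is judged then, once.
Trained networks look in the newest picture that a camera, given by its name, has taken for a name from the list of things; names that differ only in an ending like _2 or _b are one class to them, and where a whole thing is asked for, a point or a joint stands for the part that bears it (a point fixed in the world has none). Each returns a list of dicts, best first, with "score" (0 to 1); they miss things now and then, are a little off and sometimes report something else, mostly with a low value. They report only what shows in the picture. A call takes as long as a camera call.
- search_frame(camera, name): "at" ([x, y, z] in m, in world coordinates, good to about 4 mm: the middle of the surface that is visible of it).
- tip_of(camera, name): "at" ([x, y, z] in m, in world coordinates, good to about 4 mm: a listed point, or the origin of a listed thing).
The state is a dict: "t": time; "joint_positions": joint angles; "joint_velocities": joint speeds; "tau": joint torques, N m; "ee_pos": TCP position; "tcp_rot": TCP orientation; "wrist_force": force on the tool from outside, world axes, zero at the start; "moment": the same for the moment, N m; "gripper_width": finger opening in m; "grasp_force": force on a finger pad.
Only numpy, scipy, OpenCV 4.12 (cv2) and the standard library are available. Lean on these libraries where they do the work, as an engineer would, in place of code of your own. Each camera call takes 0.05 s, during which the arm holds its last target. There are 200 camera calls.

## Task

Lift the pressed soil puck out of the open die and set it, flat and fully down, in the round well on top of the reader, and let go of it; it is brittle, so do not drop it. Then pull the reader's spring-loaded shutter rod out by its red upright grip until the red pointer stands on the orange mark of the scale, and finish while still holding it there, as the reading is being taken and the rod springs back if let go. Leave the other things on the bench where they are.

Things in the scene. Friction and masses are not known exactly. Their poses are not given: they have to be found in the camera images.
- puck: pressed soil puck in an aluminium sleeve: an upright cylinder 38 mm across, 26 mm tall, brown on top, about 60 g. Origin: centre of its underside, z up. It starts 12 mm deep in the die's cavity, so its upper 14 mm stand clear.
- die: fixed dark steel die block 130 (its x) x 90 (its y) x 30 mm tall, with a 40 mm round cavity 12 mm deep in the middle of its top. Two steel guide posts 12 mm thick rise 20 mm above its top, 52 mm from the middle along its +x and -x: let the fingers close along its y. Origin: centre of the underside.
- reader: fixed reader. White housing 100 (x) x 120 (y) x 50 mm tall, origin at the centre of its underside; a grey base plate 8 mm thick, 124 mm wide, runs on to 215 mm from the origin along -x. The rod comes out of the housing's -x face and is pulled along the reader's -x.
- well (a point): centre of the floor of the round well in the housing's top: 10 mm deep in all, 44 mm wide for the lowest 3 mm and widening evenly above that, as a grey lead-in cone, to 52 mm at the rim; floor 40 mm above the table; the reader's z axis passes through it.
- rod (a joint): how far the telescoping rod is pulled out, m: 0 = home, 0.10 = its hard stop. Its spring pulls it home with about 4 N at 0 and 70 N per m more (about 9.5 N at 0.075).
- rod_grip (a point): centre of the top of the red upright grip on the rod's end: a bar 18 mm (along the pull) x 22 mm (across), from 32 to 88 mm above the table; moves with the rod. At home it is 100 mm along the reader's -x from the reader's origin, 50 mm in front of the housing. Axes as the reader's.
- pointer (a point): tip area of the red pointer, a 3 mm bar that sticks out from under the grip along the reader's -y, over the scale. It lies level with the grip's middle along the pull, 46 mm to the reader's -y, 15 mm above the table.
- mark: flat orange mark, 14 mm wide (along the pull) x 36 mm, lying on the white scale of the reader's base plate under the pointer's path; origin at its middle, axes as the reader's. It stands 45 to 75 mm further out along the pull than the pointer at home.
- punch: bystander: steel die punch, 48 mm wide foot, 60 mm tall, stands 115 to 125 mm from the die's middle on the die's own -y side
- brush: bystander: brush, 150 mm long, lies beside the die along the die's x, 85 mm from its middle on its own +y side
- cup_a: bystander: white cup, 60 mm wide, 50 mm tall, beside the reader's housing on its own -y side, 105 mm from the well's axis

How it is judged:
By the outcome, as a careful person would: the job done as asked, in the order asked, and still so for the second after the job is handed in, while the arm keeps its last pose, push and grip.
It also fails if it takes over 54 s, if anything falls off the work surface, if the arm or the gripper's body presses on something with over 40 N, if the wrist force passes 120 N, or if a joint passes its speed limit or range.

## Working session

There is one attempt and no reset: what is moved stays moved. The work goes in short steps, each a Python script; the robot and the scene stay as the last script left them, time stands still between calls to the robot, and variables do not carry over. Pictures are saved under pics/ and viewed, at most 10 in all, crops included, and the job is handed in when it is done.

```bash
mkdir -p pics; ls; python3 - <<'E'
from station import *
import cv2,numpy as np
for c in("top","scene"):
    p,d=viewer.read_camera(c); cv2.imwrite(f"pics/{c}0.png",p[:,:,::-1])
    np.save(f"pics/{c}0d.npy",d)
    for n in("puck","die","reader","well","rod_grip","pointer","mark","punch","brush","cup_a"):
        for f in(tip_of,search_frame):
            try: print(c,n,f.__name__,[(np.round(r["at"],3).tolist(),round(r["score"],2)) for r in f(c,n)[:2]])
            except Exception as e: print(c,n,f.__name__,e)
    print({k:np.round(v,4).tolist() if not isinstance(v,str) else v for k,v in viewer.camera_info(c).items()})
s=env.sense();print(s["t"],s["ee_pos"],s["tcp_rot"])
E
```

```text
pics
top puck call [([0.544, -0.306, 0.019], 0.69), ([0.643, 0.249, 0.005], 0.17)]
top puck call [([0.544, -0.303, 0.043], 0.59)]
top die call [([0.548, -0.303, 0.0], 0.92)]
top die call [([0.538, -0.297, 0.031], 0.75)]
top reader call [([0.643, 0.248, 0.005], 0.75)]
top reader call []
top well call []
top well call [([0.675, 0.184, 0.006], 0.8)]
top rod_grip call [([0.696, 0.161, 0.091], 0.58)]
top rod_grip call [([0.688, 0.162, 0.054], 0.6)]
top pointer call [([0.732, 0.176, 0.012], 0.75)]
top pointer call [([0.684, 0.157, 0.054], 0.72)]
top mark call [([0.758, 0.143, 0.011], 0.66)]
top mark call [([0.68, 0.184, 0.009], 0.67), ([0.754, 0.142, 0.012], 0.38)]
top punch call [([0.554, -0.426, 0.0], 0.82), ([0.543, -0.305, 0.014], 0.72)]
top punch call [([0.552, -0.418, 0.058], 0.77), ([0.675, 0.185, 0.009], 0.37)]
top brush call [([0.58, -0.232, 0.002], 0.59), ([0.552, -0.426, -0.0], 0.31)]
top brush call [([0.592, -0.228, 0.02], 0.73), ([0.676, 0.185, 0.011], 0.57)]
top cup_a call [([0.735, 0.297, 0.003], 0.63)]
top cup_a call [([0.739, 0.306, 0.023], 0.59), ([0.678, 0.185, 0.009], 0
[... 1064 characters left out ...]
 0.001], 0.63), ([0.641, 0.244, 0.04], 0.62)]
scene punch call [([0.56, -0.418, 0.04], 0.74), ([0.566, -0.301, 0.03], 0.35)]
scene brush call [([0.576, -0.227, 0.001], 0.85)]
scene brush call []
scene cup_a call [([0.738, 0.298, -0.003], 0.98)]
scene cup_a call [([0.733, 0.306, 0.027], 0.68)]
{'intrinsics': [[386.4902, 0.0, 315.315], [0.0, 386.4902, 202.4999], [0.0, 0.0, 1.0]], 'eye': [1.137, -0.1099, 0.8721], 'rotation': [[0.1212, -0.8364, 0.5345], [0.9926, 0.1013, -0.0664], [0.0014, 0.5387, 0.8425]]}
2.1 [0.21238356 0.61431294 0.21457329] [[-9.45111477e-01  3.26748060e-01  4.43595506e-05]
 [ 3.26748059e-01  9.45111477e-01 -3.77232907e-05]
 [-5.42507325e-05 -2.11583179e-05 -9.99999998e-01]]
```

View pics/top0.png

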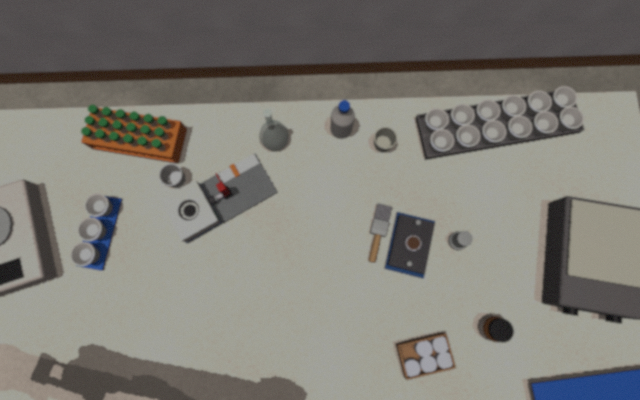

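View pics/scene0.png

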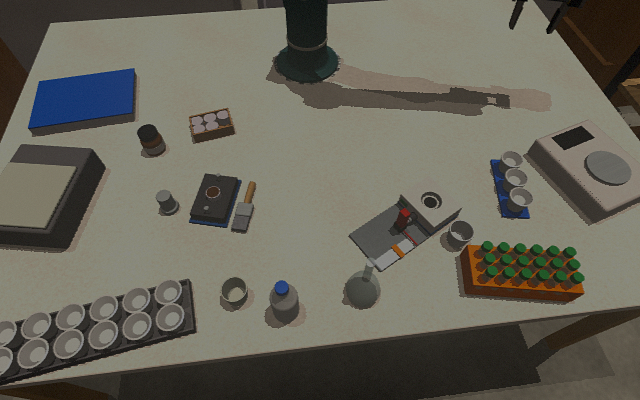

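```bash
cat > h.py <<'E'
from station import *
import numpy as np, cv2
def R(v):
    "tool down, tool y along horizontal v (either sign; nearest joint-7 solution)"
    y=np.array([v[0],v[1],0.]);y/=np.linalg.norm(y);z=np.array([0,0,-1.]);return np.c_[np.cross(y,z),y,z]
def best(p,v):
    q0=env.sense()["joint_positions"];c=[]
    for s in(1,-1):
        q=solver.inverse_kinematics(p,R(s*np.array(v)))
        if q is not None:c.append((np.abs(np.array(q)-q0).max(),s,q))
    return min(c,key=lambda a:a[0])
def cam(name):
    s=env.sense();i=viewer.camera_info(name)
    p,d=viewer.read_camera(name)
    if name=="wrist":
        T=np.eye(4);T[:3,:3]=s["tcp_rot"];T[:3,3]=s["ee_pos"];T=T@i["T_tool_cam"]
    else:
        T=np.eye(4);T[:3,:3]=i["rotation"];T[:3,3]=i["eye"]
    return p,d,i,T
def px2w(uv,z,K,T):
    "ray through the pixel meets the plane at height z"
    r=T[:3,:3]@(np.linalg.inv(K)@[uv[0],uv[1],1]*[1,-1,-1]);o=T[:3,3]
    return o+r*(z-o[2])/r[2]
def w2px(P,K,T):
    c=T[:3,:3].T@(np.array(P)-T[:3,3])*[1,-1,-1];return (K@c/c[2])[:2]
E
python3 - <<'E'
from h import *
i=viewer.camera_info("wrist");print({k:np.round(v,4).tolist() if not isinstance(v,str) else v for k,v in i.items()})
for p,v in(((.68,.17,.3),(.855,.52)),((.544,-.306,.25),(.19,.98))):
    d=best(p,v);print(d[0],d[1],np.round(d[2],2))
E
```

```text
{'intrinsics': [[295.5117, 0.0, 320.3544], [0.0, 295.5117, 198.5856], [0.0, 0.0, 1.0]], 'T_tool_cam': [[-0.0001, 0.9703, 0.2418, 0.0677], [1.0, -0.0001, 0.0009, 0.0001], [0.0009, 0.2418, -0.9703, -0.1703], [0.0, 0.0, 0.0, 1.0]]}
0.737793846789313 1 [-0.54  0.51  0.38  1.38 -0.19  1.29  0.39]
1.1515324050702134 -1 [-0.13  0.47  0.81  1.67 -0.37  1.16 -0.98]
```

```bash
python3 - <<'E'
from h import *
def look(tag,names,pts):
    p,d,i,T=cam("wrist");K=np.array(i["intrinsics"]);np.savez(f"pics/{tag}.npz",p=p,d=d,K=K,T=T)
    for n in names: print(tag,n,[(np.round(r["at"],4).tolist(),round(r["score"],2)) for r in tip_of("wrist",n)[:2]])
    print({n:np.round(w2px(P,K,T)).tolist() for n,P in pts.items()})
    cv2.imwrite(f"pics/{tag}.png",p[:,:,::-1])
for tag,p,v,names,pts in(("rd",(.69,.17,.2),(.855,.52),("reader","well","rod_grip","pointer","mark"),dict(well=(.643,.247,.04),grip=(.695,.16,.088))),
                   ("die",(.544,-.306,.2),(.19,.98),("puck","die"),dict(puck=(.544,-.306,.044)))):
    b=best(p,v);env.reach(p,R(b[1]*np.array(v)));env.pause(.3)
    look(tag,names,pts);print(env.sense()["t"])
E
```

```text
rd reader [([0.6478, 0.248, -0.0024], 0.66)]
rd well [([0.6439, 0.2514, 0.0436], 0.85)]
rd rod_grip [([0.6909, 0.1571, 0.0858], 0.96)]
rd pointer [([0.7264, 0.1848, 0.0108], 0.71)]
rd mark [([0.7484, 0.1379, 0.0097], 0.76)]
{'well': [320.0, 103.0], 'grip': [319.0, 207.0]}
5.025
die puck [([0.5455, -0.3031, 0.0197], 0.72)]
die die [([0.5431, -0.3079, 0.0009], 0.85)]
{'puck': [321.0, 187.0]}
7.2833
```

View pics/rd.png

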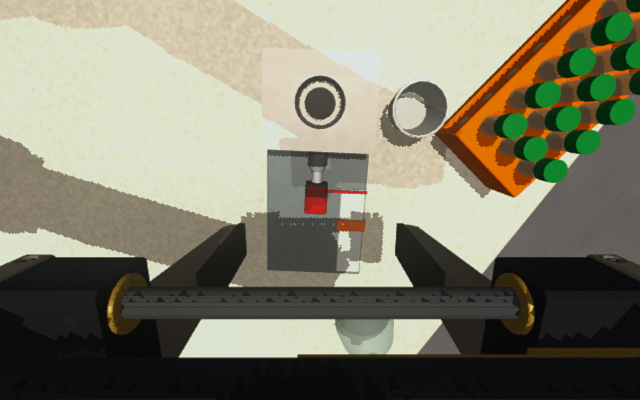

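View pics/die.png

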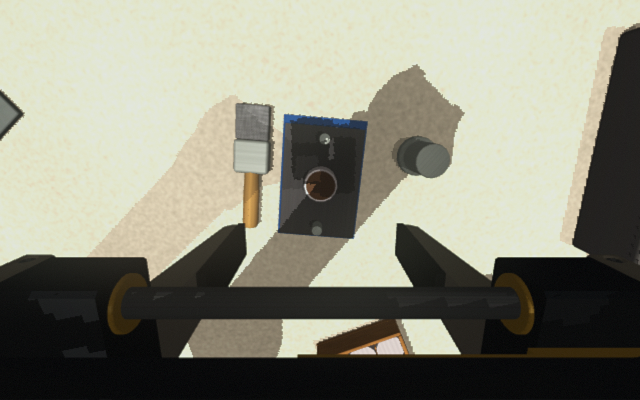

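```bash
cat > m.py <<'E'
from h import *
def comp(mask,box):
    m=np.zeros(mask.shape,np.uint8);x0,y0,x1,y1=box;m[y0:y1,x0:x1]=mask[y0:y1,x0:x1]
    n,l,s,c=cv2.connectedComponentsWithStats(m);k=1+np.argmax(s[1:,4]);return s[k],c[k],(l==k)
def hsv(p):return cv2.cvtColor(p,cv2.COLOR_RGB2HSV).astype(int)
E
python3 - <<'E'
from m import *
f=np.load("pics/rd.npz");p,d,K,T=[f[k] for k in("p","d","K","T")];H=hsv(p)
def cloud(d):
    v,u=np.indices(d.shape);r=np.stack([(u-K[0,2])/K[0,0]*d,-(v-K[1,2])/K[1,1]*d,-d],-1);return r@T[:3,:3].T+T[:3,3]
P=cloud(d)
red=((H[...,0]<5)|(H[...,0]>174))&(H[...,1]>150)&(H[...,2]>60)
org=(H[...,0]>=6)&(H[...,0]<22)&(H[...,1]>150)&(H[...,2]>60)
s,c,m=comp(org,(330,215,372,240));print("mark",s,c,px2w(c,.0085,K,T),P[m].mean(0))
g=red&(P[...,2]>.08);s,c,m=comp(g,(290,170,345,230));print("griptop",s,c,px2w(c,.088,K,T),P[m].mean(0))
g=red&(P[...,2]<.03);s,c,m=comp(g,(330,180,372,205));print("pointer",s,c,px2w(c,.015,K,T),P[m].mean(0))
# housing top
g=(P[...,2]>.044)&(P[...,2]<.056);s,c,m=comp(g,(240,30,400,160));
q=P[m][:,:2].astype(np.float32);print("housing",s,cv2.minAreaRect(q))
r=cv2.minAreaRect(np.argwhere(m)[:,::-1].astype(np.float32));print(r,[px2w(x,.05,K,T).round(4).tolist() for x in cv2.boxPoints(r)])
g=(P[...,2]<.045)&(P[...,2]>.02);s,c,m=comp(g,(285,65,355,140));print("well",s,c,px2w(c,.04,K,T),P[m].mean(0))
f=np.load("pics/die.npz");p,d,K,T=[f[k] for k in("p","d","K","T")];P=cloud(d);H=hsv(p)
g=(P[...,2]>.037)&(P[...,2]<.056)
for n,b,z in(("puck",(295,160,345,210),.044),("post1",(312,125,340,155),.05),("post2",(305,215,330,240),.05)):
    s,c,m=comp(g,b);print(n,s,c,px2w(c,z,K,T),np.median(P[m],0))
    cc,rr=cv2.minEnclosingCircle(np.argwhere(m)[:,::-1].astype(np.float32));print(cc,rr,px2w(cc,z,K,T))
g=(P[...,2]>.022)&(P[...,2]<.036);s,c,m=comp(g,(270,100,380,250));r=cv2.minAreaRect(np.argwhere(m)[:,::-1].astype(np.float32))
print("dietop",[px2w(x,.03,K,T).round(4).tolist() for x in cv2.boxPoints(r)],px2w(r[0],.03,K,T))
E
```

```text
mark [337 220  28  12 292] [350.4109589  225.35616438] [0.75315013 0.14075214 0.0085    ] [0.75196188 0.14186093 0.0130847 ]
griptop [305 194  22  20 397] [315.17632242 204.04030227] [0.68967877 0.16053747 0.088     ] [0.68952999 0.1608016  0.08924712]
pointer [330 190  37   4  85] [346.85882353 191.62352941] [0.72392507 0.17692158 0.015     ] [0.72317414 0.17748549 0.0188861 ]
housing [  262    47   121   107 10281] ((0.6424005627632141, 0.24708209931850433), (0.11987631767988205, 0.10032956302165985), 28.68325424194336)
((319.5881042480469, 100.44332885742188), (120.24726867675781, 101.83014678955078), 2.7927021980285645) [[0.6093, 0.1719, 0.05], [0.5661, 0.2623, 0.05], [0.6707, 0.3197, 0.05], [0.7227, 0.2337, 0.05]]
well [ 298   79   45   47 1610] [319.85031056 102.2757764 ] [0.64192294 0.2477804  0.04      ] [0.64201335 0.24762973 0.04094672]
puck [304 168  34  34 869] [320.30149597 184.4867664 ] [ 0.54684162 -0.30618417  0.044     ] [ 0.54700736 -0.30619527  0.04441609]
(320.38372802734375, 184.38372802734375) 16.82107925415039 [ 0.54693987 -0.30629727  0.044     ]
post1 [319 133  12  12  98] [324.3877551  138.19387755] [ 0.59636458 -0.32016167  0.05      ] [ 0.59634239 -0.32012008  0.05000109]
(324.3026428222656, 138.26315307617188) 5.744924068450928 [ 0.5963108  -0.32005941  0.05      ]
post2 [312 222  10  14 108] [316.57407407 228.63888889] [ 0.49826312 -0.29245405  0.05      ] [ 0.4979577  -0.29240057  0.0497136 ]
(316.5, 228.5) 6.5193023681640625 [ 0.49844417 -0.29240313  0.05      ]
dietop [[0.4969, -0.2414, 0.03], [0.6208, -0.2804, 0.03], [0.5967, -0.367, 0.03], [0.4697, -0.336, 0.03]] [ 0.54886495 -0.30688385  0.03      ]
```

```bash
python3 - <<'E'
from h import *
v=np.array((.272,.962));p=np.array((.5467,-.3062,.12))
def st(n):
    s=env.sense();print(n,round(s["t"],2),s["ee_pos"].round(4),"F",np.round(s["wrist_force"],2),"w",round(s["gripper_width"],4),"g",np.round(s["grasp_force"],1))
effector.release();b=best(p,v);f=R(b[1]*v)
env.movel(p,f);env.movel([*p[:2],.034],rate=.08);env.pause(.2);st("down")
effector.grasp(squeeze=12);env.pause(.2);st("grasp")
env.movel([*p[:2],.06],rate=.04);st("up")
env.movel([*p[:2],.16],rate=.12);st("high")
P,d,i,T=cam("wrist");cv2.imwrite("pics/held.png",P[60:320,200:440,::-1])
E
```

```text
down 9.61 [ 0.547  -0.3063  0.0344] F [ 0.14 -0.26 -0.04] w 0.092 g 0.0
grasp 10.67 [ 0.5467 -0.3062  0.034 ] F [ 0.14 -0.18  0.85] w 0.0374 g 12.0
up 11.47 [ 0.5467 -0.306   0.0599] F [-0.56 -0.27 -0.47] w 0.0372 g 12.0
high 12.45 [ 0.5463 -0.3057  0.1592] F [ 0.05 -0.73 -1.01] w 0.0375 g 12.0
```

View pics/held.png

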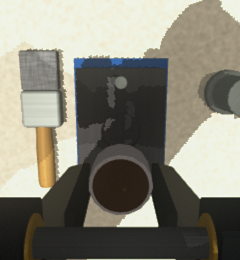

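The puck is held upright between the pads (crop pixel about (121,185)). Now place it in the well.

```bash
python3 - <<'E'
from h import *
v=np.array((.8775,.4797));p=np.array((.642,.2475,.16))
def st(n):
    s=env.sense();print(n,round(s["t"],2),s["ee_pos"].round(4),"F",np.round(s["wrist_force"],2),"w",round(s["gripper_width"],4));return s
b=best(p,v);print(b[0]);f=R(b[1]*v)
env.reach(p,f);env.pause(.2);st("above")
env.movel([*p[:2],.075],f,rate=.1);env.movel([*p[:2],.060],f,rate=.04);env.pause(.15);f0=st("near")["wrist_force"][2]
z=.060
while z>.0535:
    z-=.001;env.movel([*p[:2],z],f,rate=.02);env.pause(.1);s=env.sense();print(round(z,4),s["ee_pos"].round(4),np.round(s["wrist_force"],2))
    if s["wrist_force"][2]-f0>2.5: break
P,d,i,T=cam("wrist");cv2.imwrite("pics/placed.png",P[60:320,200:440,::-1])
st("end")
E
```

```text
1.1955011154343462
above 14.72 [0.6423 0.2465 0.16  ] F [-0.46  0.24 -0.6 ] w 0.0373
near 16.4 [0.6422 0.2475 0.0602] F [-1.5  -0.43 -0.35] w 0.0376
0.059 [0.642  0.2475 0.0591] [-0.22 -0.61 -1.18]
0.058 [0.642  0.2475 0.058 ] [ 0.26  0.36 -0.95]
0.057 [0.642  0.2475 0.057 ] [-0.59 -0.39 -0.68]
0.056 [0.642  0.2475 0.056 ] [-0.19 -0.04 -0.56]
0.055 [0.6421 0.2475 0.056 ] [-1.88 -0.41  5.09]
end 18.2 [0.642  0.2475 0.0559] F [-1.85 -0.95  4.71] w 0.0369
```

View pics/placed.png

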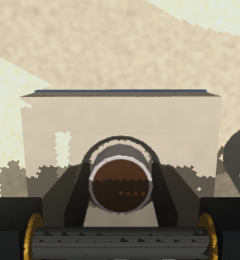

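The puck sits inside the well (crop pixel (121,184)), in contact at the expected height. Next: release, back off and check.

```bash
python3 - <<'E'
from m import *
effector.release();env.pause(.1)
s=env.sense();f=s["tcp_rot"];x=s["ee_pos"];print(s["gripper_width"])
env.movel([x[0],x[1],.09],rate=.08)
env.movel([.6897,.1605,.19],rate=.2);env.pause(.3)
p,d,i,T=cam("wrist");K=np.array(i["intrinsics"]);cv2.imwrite("pics/after.png",p[:,:,::-1])
v,u=np.indices(d.shape);P=np.stack([(u-K[0,2])/K[0,0]*d,-(v-K[1,2])/K[1,1]*d,-d],-1)@T[:3,:3].T+T[:3,3]
c0=w2px((.642,.2478,.066),K,T).astype(int);g=(P[...,2]>.058)&(P[...,2]<.08)
s,c,m=comp(g,(c0[0]-25,c0[1]-25,c0[0]+25,c0[1]+25));Q=P[m]
A=np.c_[Q[:,:2]-Q[:,:2].mean(0),np.ones(len(Q))];k=np.linalg.lstsq(A,Q[:,2],rcond=None)[0]
print("puck top",s,px2w(c,.066,K,T),"slope,z",k)
H=hsv(p);red=((H[...,0]<5)|(H[...,0]>174))&(H[...,1]>150)&(H[...,2]>60);org=(H[...,0]>=6)&(H[...,0]<22)&(H[...,1]>150)&(H[...,2]>60)
pull=np.array((.4797,-.8775))
for n,mk,z,w in(("mark",org&(P[...,2]<.03),.0085,(.7531,.1407)),("grip",red&(P[...,2]>.08),.088,(.6897,.1605)),("ptr",red&(P[...,2]<.03),.0165,(.724,.177))):
    c0=w2px((*w,z),K,T).astype(int);s,c,m=comp(mk,(c0[0]-22,c0[1]-14,c0[0]+22,c0[1]+14));q=px2w(c,z,K,T);print(n,s,q.round(4),"s",q[:2]@pull)
print(env.sense()["t"])
E
```

```text
0.09212951061552152
puck top [ 301   71   40   43 1314] [0.64209412 0.24711309 0.066     ] slope,z [0.00441038 0.00256034 0.06646595]
mark [344 216  29  11 318] [0.7534 0.1409 0.0085] s 0.23771287116944959
grip [310 190  22  20 431] [0.6895 0.1603 0.088 ] s 0.19008639943478814
ptr [333 185  40   3  96] [0.7219 0.176  0.0165] s 0.19183788525424342
21.0083
```

View pics/after.png

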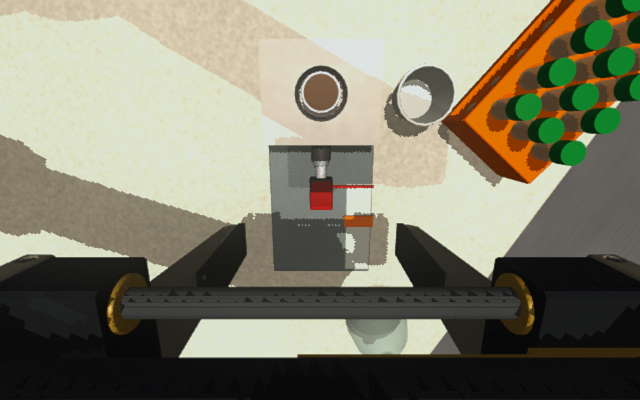

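The puck lies flat in the well (320,92), top at 66 mm. The pointer is at row 186 and the mark at (358,221), so the pull is about 47 mm. First I check that the flask ahead is clear of the gripper's body.

```bash
python3 - <<'E'
from m import *
pull=np.array((.4797,-.8775));lat=np.array((.8775,.4797));g=np.array((.6897,.1605))
for n in("top","scene"):
    d=np.load(f"pics/{n}0d.npy");i=viewer.camera_info(n);K=np.array(i["intrinsics"])
    v,u=np.indices(d.shape);P=np.stack([(u-K[0,2])/K[0,0]*d,-(v-K[1,2])/K[1,1]*d,-d],-1)@np.array(i["rotation"]).T+i["eye"]
    a=(P[...,:2]-g)@pull;b=(P[...,:2]-g)@lat
    m=(d>0)&(a>.03)&(a<.2)&(abs(b)<.13)&(P[...,2]>.025)
    print(n,m.sum(),"pull range",a[m].min(),a[m].max(),"lat",b[m].min(),b[m].max(),"zmax",P[m][:,2].max(), "zmax a<.09",P[m&(a<.095)][:,2].max(initial=0))
E
python3 - <<'E'
from h import *
g=np.array((.6896,.1605))
def st(n):
    s=env.sense();print(n,round(s["t"],2),s["ee_pos"].round(4),"F",np.round(s["wrist_force"],2),"w",round(s["gripper_width"],4),"g",np.round(s["grasp_force"],1))
env.movel([*g,.11],rate=.12);env.movel([*g,.054],rate=.08);st("down")
effector.grasp(squeeze=45);env.pause(.2);st("grasp")
E
```

```text
top 653 pull range 0.14303813190816683 0.1999807769395436 lat 0.033454581779061576 0.1060570683445021 zmax 0.17392782889302516 zmax a<.09 0.0
scene 712 pull range 0.14870525992699302 0.19995315206967482 lat 0.03756397869684683 0.1123138013373138 zmax 0.17232044928686707 zmax a<.09 0.0
down 22.68 [0.69   0.1605 0.0543] F [ 0.25 -0.78 -0.14] w 0.0919 g 0.0
grasp 23.93 [0.6899 0.1607 0.054 ] F [ 2.91  1.53 -1.86] w 0.0214 g 45.0
```

```bash
cat > pl.py <<'E'
from m import *
pull=np.array((.4797,-.8775));lat=np.array((.8775,.4797))
def measure(tag):
    p,d,i,T=cam("wrist");K=np.array(i["intrinsics"]);H=hsv(p);cv2.imwrite(f"pics/{tag}.png",cv2.resize(p[80:320,220:460,::-1],None,fx=2.4,fy=2.4,interpolation=cv2.INTER_NEAREST))
    np.savez(f"pics/{tag}.npz",p=p,d=d,K=K,T=T)
    s=env.sense();print("t",s["t"],s["ee_pos"].round(4),"s",s["ee_pos"][:2]@pull,"F",np.round(s["wrist_force"],1),s["gripper_width"],s["grasp_force"])
    for c in("wrist","top","scene"):
        if c!="wrist":viewer.read_camera(c)
        for n in("pointer","mark"):
            r=tip_of(c,n)
            if r:print(c,n,np.round(r[0]["at"],4),"s",round(float(np.array(r[0]["at"])[:2]@pull),4),round(r[0]["score"],2))
E
python3 - <<'E'
from pl import *
x=env.sense()["ee_pos"];env.movel([*(np.array((.6896,.1605))+.0466*pull),.054],rate=.04);env.pause(.3)
print("moved",(env.sense()["ee_pos"]-x)[:2]@pull);measure("pulled")
E
```

```text
moved 0.04315252949149799
t 25.6 [0.7107 0.1228 0.0539] s 0.23311082429405353 F [-2.3  5.7  0.5] 0.0216871250074443 45.00058472156525
wrist pointer [0.7464 0.1422 0.0147] s 0.2333 0.81
wrist mark [0.7519 0.1406 0.0093] s 0.2373 0.82
scene pointer [0.7492 0.1458 0.0164] s 0.2315 0.49
scene mark [0.7511 0.1368 0.0048] s 0.2403 0.4
```

View pics/pulled.png

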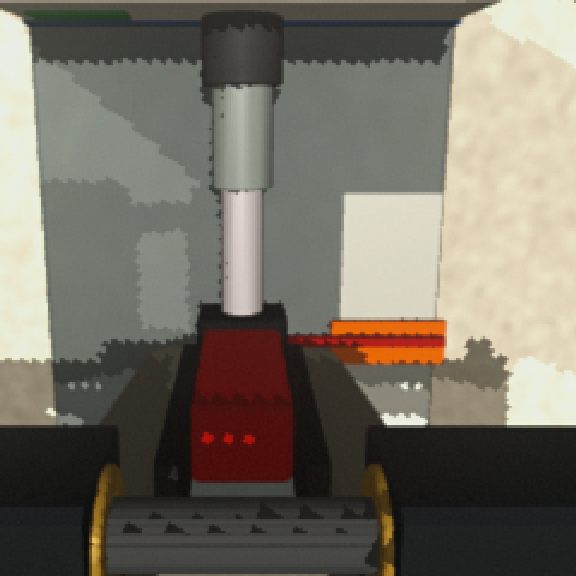

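Pointer at crop row 341, mark rows 320–362. They look aligned, but the camera views them obliquely and the pointer stands 6 mm higher, so I correct for parallax.

```bash
cat >> pl.py <<'E'
def refine(tag):
    f=np.load(f"pics/{tag}.npz");p,K,T=f["p"],f["K"],f["T"];H=hsv(p)
    hue=H[...,0];sat=(H[...,1]>150)&(H[...,2]>60)
    box=(360,195,404,245)
    _,c,m=comp(sat&((hue<5)|(hue>174)),(362,205,404,240))
    o=np.zeros(m.shape,bool);o[200:245,362:404]=(sat&(hue>=6)&(hue<22))[200:245,362:404]
    r=np.argwhere(o|m)[:,0];cols=np.arange(366,398)
    top=np.median([np.flatnonzero((o|m)[:,k]).min() for k in cols])-.5;bot=np.median([np.flatnonzero((o|m)[:,k]).max() for k in cols])+.5
    pr=np.mean([np.flatnonzero(m[:,k]).mean() for k in cols if m[:,k].any()])
    S=lambda v,z:px2w((382,v),z,K,T)[:2]@pull
    print("mark edges",S(top,.0085),S(bot,.0085),"mid",(S(top,.0085)+S(bot,.0085))/2,"ptr",S(pr,.015),S(pr,.0165),top,bot,pr)
E
python3 - <<'E'
from pl import *
refine("pulled")
d=np.load("pics/pulled.npz")["d"];f=np.load("pics/pulled.npz");K,T=f["K"],f["T"]
for u,v in((395,222),(395,216),(395,228)):
    D=d[v,u];print(u,v,T[:3,:3]@[(u-K[0,2])/K[0,0]*D,-(v-K[1,2])/K[1,1]*D,-D]+T[:3,3])
E
```

```text
mark edges 0.22990903903906929 0.24522002178750746 mid 0.23756453041328837 ptr 0.23496466016098003 0.23447182592875446 212.5 231.5 221.5
395 222 [0.75920491 0.14787953 0.01775072]
395 216 [0.75907285 0.15089977 0.01161401]
395 228 [0.76413122 0.14283588 0.01169119]
```

```bash
python3 - <<'E'
from pl import *
env.movel([*(np.array((.6896,.1605))+.0497*pull),.054],rate=.02);env.pause(.4)
measure("pulled2");refine("pulled2")
E
```

```text
t 26.7583 [0.7121 0.1202 0.0539] s 0.23613038159627492 F [-3.3  6.1  1.3] 0.021840292623751315 45.00060439109802
wrist pointer [0.7492 0.1416 0.0123] s 0.2351 0.85
wrist mark [0.7511 0.1371 0.0105] s 0.24 0.82
scene pointer [0.7505 0.141  0.0162] s 0.2363 0.6
scene mark [0.7495 0.1367 0.0084] s 0.2396 0.52
mark edges 0.23053908567934028 0.24495946455704742 mid 0.23774927511819385 ptr 0.23796926009878752 0.23747664638298482 209.5 227.5 221.5
```

View pics/pulled2.png

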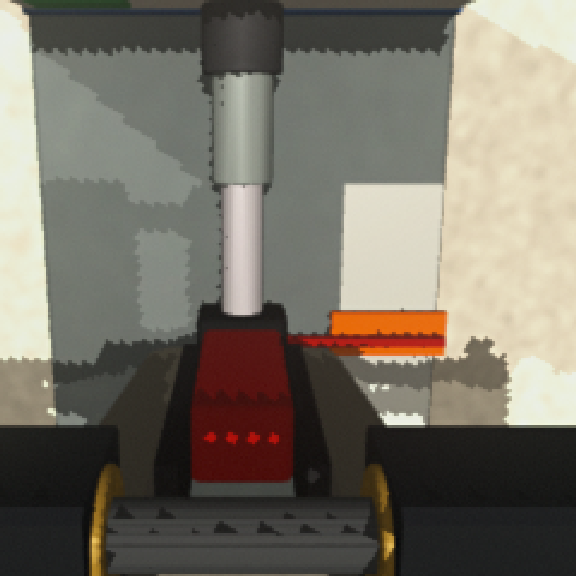

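With parallax corrected, the pointer (s = 0.2378) stands on the mark's middle (s = 0.2377), and the arm's travel agrees. I'm handing in while holding.

```bash
python3 - <<'E'
from station import *
print(workorder.finish_job())
E
```

```text
the job is handed in; nothing more can be done
None
```

The puck is flat and fully down in the reader's well and released, and the rod was handed in still held at about 46 mm, with the pointer measured within about 0.5 mm of the middle of the orange mark (about 27 s of the 54 s used).

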